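# Clamp a bracelet display block in the drilling jig

## Task

Get the bare wooden block ready for drilling: with the fingertips, push it along the jig's base plate until it sits snug in the corner, against both the back fence and the side fence, and then flip the red-handled clamp lever over past its centre so that it snaps down and its pad presses on the block. Only push: do not pick the block up or tip it, and leave the finished block, pots, bottle, mug, screwdriver and spool where they are.

Things in the scene. Friction and masses are not known exactly. Their poses are not given: they have to be found in the camera images.
- jig: Drilling jig, fixed to the table, turned up to 30 degrees: aluminium plate (mm, in its frame: x -75..75, y -85..95, top at z 10) with two dark steel fences. Origin at table height; x runs from the open front to the back fence, y from the open right side to the side fence, z up.
- jig_corner (a point): Where the inner faces of the two fences would meet, at plate height: jig x 55, y 40, z 10 mm. Axes as the jig's. Back fence: inner face at x 55, 14 thick, from y -72 to 28. Side fence: inner face at y 40, 12 thick, from x -57 to 43. Both rise to z 30; the corner itself is open.
- clamp_pivot (a point): The clamp's pivot: jig x 23, y 72, z 52 mm, behind the side fence, running along the jig's x; fixed. Its steel bracket fills x 1..45, y 61..83 up to z 58, with a small spring strut between its cheeks that reaches y 92. Axes as the jig's.
- block: Bare light-wood block, 64 x 64 x 26 mm high, thin dark ring groove on top, about 75 g, loose on the jig's plate. Origin: centre of underside; x, y along its sides. Starts 15 to 40 mm short of the back fence and 15 to 30 mm short of the side fence, turned up to 9 degrees in the jig. Snug in the corner its origin is at jig x 23, y 8, z 10 mm, sides parallel to the fences.
- clamp_angle (a joint): Clamp lever angle, rad; it swings in the jig's plane x = 23 mm. 0: open, leaning 25 degrees outward (jig +y) from vertical, held by an over-centre spring. 0.44: upright. About 0.8: centre, past which the spring throws it down towards -y. 2.0: closed, level over the block, pad pressing on it with about 7 N. Pushing it over takes about 3 N at the tip.
- clamp_tip (a point): Centre of the free end of the red grip, on the lever's axis, 130 mm from the pivot. The grip is a red round bar 19 mm thick, 70 to 130 mm from the pivot; below it the lever is a flat steel bar 14 x 10 mm. Open, the tip stands at jig y 127, z 170 mm; it rises to z 182 when upright, so push it with the very fingertips, near its tip.
- clamp: The clamp lever with its red grip and a black rubber pad (16 mm round) on its inner side, 58 mm from the pivot, the pad's face 16 mm off the lever's axis. Origin on the pivot, at jig x 23, y 72, z 52 mm.
- finished_block: A finished display block, same size as the bare one, carrying a ring of small blue, brown and pearl beads, 90 g; stands on the table to the jig's right (-y). Origin at the centre of its underside. Leave alone.
- bead_pot: White ceramic pot 58 mm wide, 40 mm high with blue beads, behind the jig's back fence. Origin under its centre. Leave alone.
- brown_pot: White ceramic pot 58 mm wide, 40 mm high with brown and sage beads. Origin under its centre. Leave alone.
- amber_bottle: Amber glass bottle 44 mm wide, 85 mm high with a black cap. Origin under its centre. Leave alone.
- mug: Blue mug 76 mm wide, 85 mm high. Origin under its centre. Leave alone.
- screwdriver: Screwdriver, 160 mm long, lying on the table. Leave alone.
- spool: Wooden spool 40 mm wide, 40 mm high, standing. Origin under its centre. Leave alone.
Not all that is in view belongs to the job. What is shaped like the block but green is not meant.

How it is judged:
By the outcome, as a careful person would: the job done as asked, in the order asked, and still so for the second after the job is handed in, with the robot touching nothing.
It also fails if it takes over 62 s, if anything falls off the work surface, if the arm or the gripper's body presses on something with over 40 N, if the wrist force passes 120 N, or if a joint passes its speed limit or range.

## Robot

A 6-joint arm with a two-finger parallel gripper is mounted at the origin on the work surface. World frame = base frame: x ahead of the robot, y to its left, z up, the work surface at z = 0. Lengths are in m, angles in rad, forces in N, time in s.
With the tool pointing down it reaches from about 0.225 to 0.875 m from the base axis. Payload 3.4 kg.
Tool frame: the origin (TCP) lies at the very end of the fingers, on their centre line; the grasp point (between the pads) lies 19 mm behind it; x points along the fingers, z is the direction in which the jaws open and shut, and the axes are right-handed (so a half turn about x gives the same grasp; the last joint's range is limited). The gripper opens to 85 mm and grips with 20 to 120 N. Pads are 22 mm wide; open, the fingers measure 114 mm over their backs; the gripper's body (76 mm by 85 mm) begins 54 mm behind the grasp point. The pads swing forward as they close: fully open they stand 13 mm farther back than shut.
Start: joints at [1.194, 0.276, 1.505, -0, 1.361, -0.121], TCP at [0.146, 0.556, 0.231] pointing down, gripper open.
Joint ranges: [-2.89, 2.89], [-0.75, 2.08], [0.22, 2.7], [-1.18, 4.32], [0.11, 2.71], [-2.7, 2.7]. Speed limits (rad/s): [2.57, 2.57, 3.14, 3.14, 3.14, 3.14].

## Interface

Orientations are given as a unit quaternion [w, x, y, z].
In Python, from rig import manip, viewer, finder gives the robot as it stands.
- The arm moves only by the tool move_arm, never from a script. Its argument "rows" is a list of rows, each a list of 3 entries, a list of its own where there are three numbers: the shift along the tool's x, y, z in mm, then the turn about the tool's x in rad, then the finger opening in mm, from 0 to 85.4. A call has 1 to 8 rows; each row is the pose to reach, as a shift and turn from the pose measured when the call began, along the tool's axes at that moment; what a row does not reach only later rows make up. A row lasts 1/12 s, in which the tool goes at most 41.7 mm and 7.16 degrees, less where a joint would pass 70% of its speed; a pose out of reach is approached as far as the arm can. A call with a gripper value outside its range is refused whole. The fingers move at their own pace and stop on an object; "force" is the grip in N (left out, the last holds). Time passes only in rows, so rows that repeat a pose let the fingers close. It gives the time, the measured TCP pose, the force and the opening at its end, in the units of the state.
- manip.get_state(): the state, without advancing time (a new reading comes with each control period).
- viewer.get_image(name): name is "scene" or "top"; returns the picture (384x512x3 uint8, red, green, blue); there is no depth.
- viewer.get_calibration(name): a dict with "mtx" (3x3 intrinsics, pixels), "k1" (the pictures are not rectified: a ray, as slopes to the right and down, at radius r is drawn at 1 + k1 r^2 times it, then the intrinsics apply), "R" (3x3) and "t" (3): a world point X has camera coordinates R X + t. Camera axes: x right, y down, z forward; pixel columns grow to the right and rows downward; lengths in m; the calibration is good to about 2 mm. A picture is of the moment at which its call begins. get_calibration takes no time and is no camera call.
- manip.sign_off(): hands the job in, once; it reports no verdict.
Trained networks look in the newest picture that a camera, given by its name, has taken for a name from the list of things; names that differ only in an ending like _2 or _b are one class to them, and where a whole thing is asked for, a point or a joint stands for the part that bears it (a point fixed in the world has none). Each returns a list of dicts, best first, with "score" (0 to 1); they miss things now and then, are a little off and sometimes report something else, mostly with a low value. They report only what shows in the picture. A call takes as long as a camera call. They do not tell look-alikes from the thing itself.
- finder.look_for(target, camera): "centre" ([column, row] in pixels, amid what is visible of it).
- finder.trace(target, camera): "mask" (384x512 bool, what is visible of it) and "centre" ([column, row] in pixels, amid what is visible of it).
The state is a dict: "clock": time; "qpos": joint angles; "qd": joint speeds; "effort": joint torques, N m; "position": TCP position; "ee_rot": TCP orientation; "contact_force": force on the tool from outside, world axes, zero at the start; "moment": the same for the moment, N m; "width": finger opening in m.
Only numpy, scipy, OpenCV 4.12 (cv2) and the standard library are available. Lean on these libraries where they do the work, as an engineer would, in place of code of your own. Each camera call takes 0.05 s, during which the arm holds its last target.

## Working session

There is one attempt and no reset: what is moved stays moved. The work goes in short steps, Python scripts to look and compute and a tool call to move; the robot and the scene stay as the last step left them, time stands still between calls to the robot, and variables do not carry over. Pictures are saved under pics/ and viewed, and the job is handed in when it is done.

Besides the shell and the picture viewer there is one more tool, called as name(argument=value, ...) on one line, values as JSON. move_arm: Moves the arm, as the interface text tells. Its arguments: {"type":"object","properties":{"rows":{"type":"array"},"force":{"type":"number"}},"required":["rows"]}

```bash
ls; mkdir -p pics
cat > h.py <<'E'
import numpy as np,cv2
from rig import manip,viewer,finder
def px(cam,X):
    c=viewer.get_calibration(cam);X=np.atleast_2d(X);p=X@np.array(c["R"]).T+np.array(c["t"]).ravel()
    s=p[:,:2]/p[:,2:];r2=(s**2).sum(1,keepdims=True);s=s*(1+c["k1"]*r2);M=np.array(c["mtx"])
    return s@M[:2,:2].T+M[:2,2]
def ray(cam,uv):
    c=viewer.get_calibration(cam);M=np.array(c["mtx"]);uv=np.atleast_2d(uv).astype(float)
    d=(uv-M[:2,2])@np.linalg.inv(M[:2,:2]).T;s=d.copy()
    for _ in range(30): s=d/(1+c["k1"]*(s**2).sum(1,keepdims=True))
    R=np.array(c["R"]);t=np.array(c["t"]).ravel()
    return -R.T@t,np.c_[s,np.ones(len(s))]@R
def onz(cam,uv,z):
    o,d=ray(cam,uv);return o+d*((z-o[2])/d[:,2:])
E
python3 - <<'E'
from h import *
s=manip.get_state();print(s)
for c in("scene","top"):
    im=viewer.get_image(c);cv2.imwrite(f"pics/{c}0.png",cv2.resize(im[:,:,::-1],(800,600),interpolation=cv2.INTER_CUBIC))
    print(c,viewer.get_calibration(c))
E
```

```text
pics
{'clock': 0.0, 'qpos': array([ 1.19399932e+00,  2.76612057e-01,  1.50612952e+00,  1.03386332e-05,
        1.36070349e+00, -1.20965381e-01]), 'qd': array([ 0.00107333,  0.0021645 ,  0.00078962,  0.00131216, -0.00032875,
       -0.00076766]), 'effort': array([ 2.12727944e-03, -4.16768575e+01, -2.45807505e+01, -1.80602865e-04,
        1.11116271e-02, -3.68407214e-06]), 'position': array([0.14529114, 0.55579739, 0.23043142]), 'ee_rot': array([ 0.55913408, -0.43246223,  0.56026355,  0.43179885]), 'contact_force': array([ 0.33730424,  0.34323925, -0.52248779]), 'moment': array([ 0.01216832, -0.02073204,  0.03194565]), 'width': 0.08563508647999135}
scene {'mtx': array([[384.15787196,   0.        , 251.03651593],
       [  0.        , 384.15787196, 189.13225145],
       [  0.        ,   0.        ,   1.        ]]), 'k1': -0.07320584295291993, 'R': array([[-0.17330937,  0.98485603,  0.00473889],
       [ 0.58106517,  0.10613519, -0.8069068 ],
       [-0.79519   , -0.1370909 , -0.59065976]]), 't': array([ 0.14946517, -0.21563843,  1.65433254])}
top {'mtx': array([[474.07738055,   0.        , 244.54294457],
       [  0.        , 474.07738055, 190.72337157],
       [  0.        ,   0.        ,   1.        ]]), 'k1': 0.057901193699210395, 'R': array([[ 2.76742504e-04, -9.99999408e-01,  1.05187002e-03],
       [-9.84343965e-01, -4.57810195e-04, -1.76257624e-01],
       [ 1.76258001e-01, -9.86623929e-04, -9.84343509e-01]]), 't': array([-0.05345222,  0.59529735,  1.5396338 ])}
```

View pics/scene0.png

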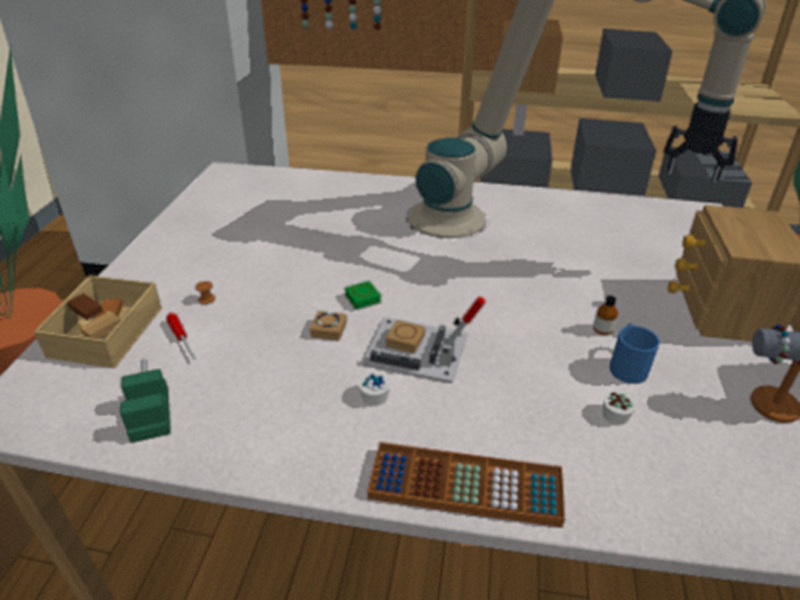

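View pics/top0.png

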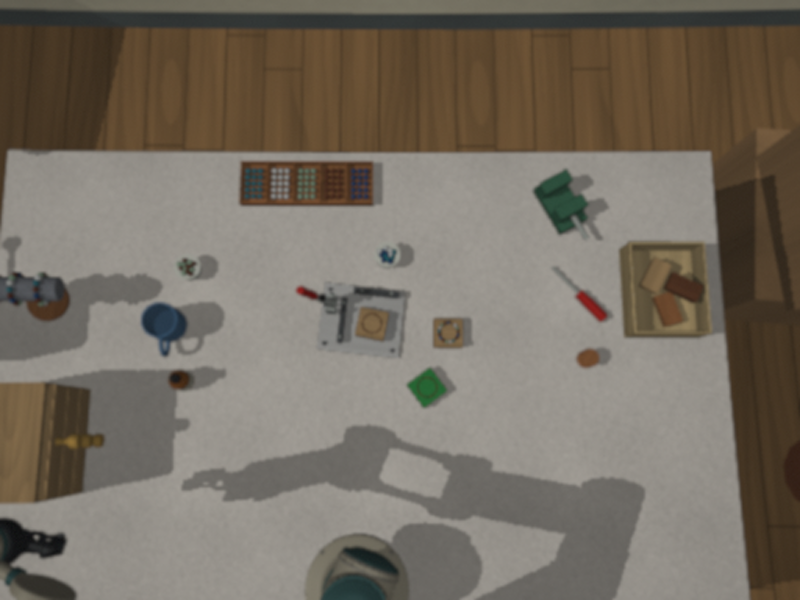

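Run:
```python
from h import *
for c in("top","scene"):
    im=viewer.get_image(c)
    np.save(f"{c}0.npy",im)
    for n in("jig","block","clamp","clamp_tip","jig_corner","finished_block"):
        try:r=finder.trace(n,c)
        except Exception as e: print(n,e);continue
        for i,k in enumerate(r):
            ct=np.array(k["centre"]);m=np.array(k["mask"]);print(c,n,round(k["score"],2),ct,m.sum(),onz(c,ct,.03).round(3))
            if i==0: np.save(f"{c}_{n}.npy",m)
im=np.load("top0.npy")[170:235,190:310];cv2.imwrite("pics/tc.png",cv2.resize(im[:,:,::-1],None,fx=6.6,fy=6.6,interpolation=cv2.INTER_CUBIC))
im=np.load("scene0.npy")[175:265,190:320];cv2.imwrite("pics/sc.png",cv2.resize(im[:,:,::-1],None,fx=6,fy=6,interpolation=cv2.INTER_CUBIC))
```

```text
top jig 0.73 [224.4 199.8] 2170 [[0.568 0.015 0.03 ]]
top block 0.87 [239.5 207.1] 320 [[ 0.543 -0.036  0.03 ]]
top block 0.83 [272.1 245.8] 377 [[ 0.413 -0.145  0.03 ]]
top clamp 0.55 [198.3 187.2] 128 [[0.612 0.104 0.03 ]]
top clamp_tip 0.63 [202.5 190.8] 188 [[0.599 0.09  0.03 ]]
top finished_block 0.93 [285.2 210.4] 371 [[ 0.532 -0.191  0.03 ]]
scene jig 0.81 [276.9 228.5] 1593 [[0.609 0.034 0.03 ]]
scene jig 0.38 [131.1 188.7] 120 [[ 0.498 -0.481  0.03 ]]
scene block 0.88 [260.5 213.3] 400 [[ 0.548 -0.025  0.03 ]]
scene block 0.7 [232.  187.5] 270 [[ 0.429 -0.143  0.03 ]]
scene clamp 0.53 [300.1 204.6] 218 [[0.482 0.094 0.03 ]]
scene clamp_tip 0.69 [111.7 210.8] 186 [[ 0.621 -0.493  0.03 ]]
scene clamp_tip 0.62 [296.6 200.9] 251 [[0.464 0.081 0.03 ]]
scene clamp_tip 0.28 [276.4 227. ] 1491 [[0.603 0.032 0.03 ]]
scene jig_corner 0.59 [272.7 225.4] 1644 [[0.598 0.02  0.03 ]]
scene finished_block 0.69 [209.8 206.4] 328 [[ 0.543 -0.191  0.03 ]]
```

View pics/tc.png

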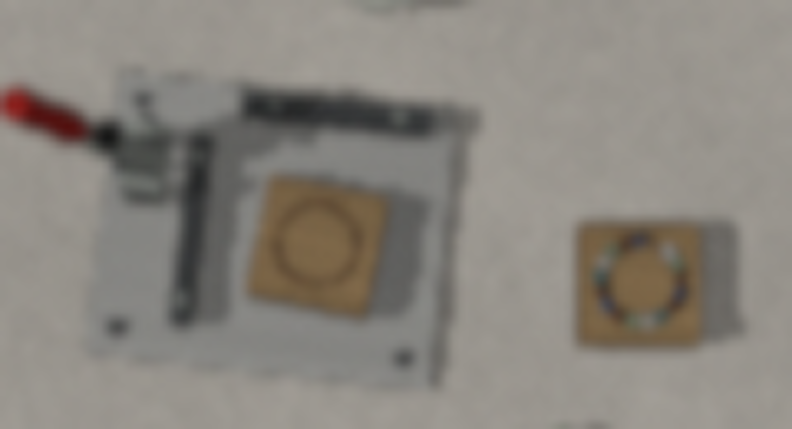

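View pics/sc.png

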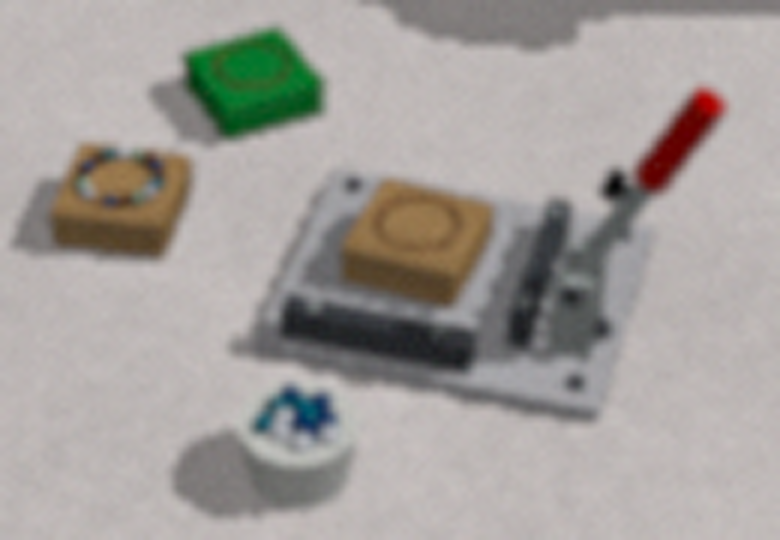

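```bash
cat > fit.py <<'E'
from h import *
from scipy.optimize import least_squares
T=lambda u,v:(190+u/6.6,170+v/6.6)
S=lambda u,v:(190+u/6,175+v/6)
def jw(p,X):
    X=np.atleast_2d(X)/1000.;c,s=np.cos(p[2]),np.sin(p[2])
    return np.c_[p[0]+c*X[:,0]-s*X[:,1],p[1]+s*X[:,0]+c*X[:,1],X[:,2]]
obsj=[("top",T(87,348),(-75,95,10)),("top",T(440,385),(-75,-85,10)),("top",T(470,108),(75,-85,10)),("top",T(122,68),(75,95,10)),
("scene",S(340,170),(-75,-85,10)),("scene",S(650,232),(-75,95,10)),("scene",S(600,405),(75,95,10)),("scene",S(245,340),(75,-85,10)),
("scene",S(706,103),(23,127,170)),("top",T(16,104),(23,127,170)),
("top",T(432,135),(55,-72,30)),("top",T(170,322),(-57,52,30))]
def rj(p): return np.concatenate([(px(c,jw(p,X))[0]-uv) for c,uv,X in obsj])
if __name__=="__main__":
    f=least_squares(rj,[.56,.02,0],loss="soft_l1");p=f.x;print("jig",p.round(4),np.degrees(p[2]));print(rj(p).reshape(-1,2).round(1))
    bc=[(-32,32),(-32,-32),(32,-32),(32,32)]
    ob=[("top",T(247,300),0),("top",T(370,320),1),("top",T(388,190),2),("top",T(272,175),3),
        ("scene",S(383,180),1),("scene",S(493,208),0),("scene",S(452,273),3),("scene",S(342,249),2)]
    def rb(q): return np.concatenate([px(c,jw(q,(*bc[i],36)))[0]-uv for c,uv,i in ob])
    g=least_squares(rb,[.545,-.03,p[2]],loss="soft_l1");q=g.x;print("block",q.round(4),np.degrees(q[2]-p[2]));print(rb(q).reshape(-1,2).round(1))
    R=np.array([[np.cos(p[2]),np.sin(p[2])],[-np.sin(p[2]),np.cos(p[2])]])
    print("block in jig mm",R@(q[:2]-p[:2])*1000)
    np.save("p.npy",p);np.save("q.npy",q)
    for c,o,k in(("top",(190,170),6.6),("scene",(190,175),6)):
        im=cv2.imread("pics/tc.png" if c=="top" else "pics/sc.png")
        def dr(p,pts,col):
            u=((px(c,jw(p,pts))+0.5-o)*k).astype(int);cv2.polylines(im,[u],True,col,1)
        dr(p,[(-75,-85,10),(75,-85,10),(75,95,10),(-75,95,10)],(0,255,0))
        for z in(10,30):
            dr(p,[(55,-72,z),(69,-72,z),(69,28,z),(55,28,z)],(255,255,0));dr(p,[(-57,40,z),(-57,52,z),(43,52,z),(43,40,z)],(255,255,0))
        dr(p,[(23,72,52),(23,127,170)],(255,0,255))
        for z in(10,36):dr(q,[(*b,z) for b in bc],(0,0,255))
        cv2.imwrite(f"pics/ov_{c}.png",im)
E
python3 fit.py
```

```text
jig [ 0.5559 -0.0131 -0.1088] -6.235216821790804
[[-0.6  0.1]
 [-1.5  0.3]
 [-1.5 -0.8]
 [-0.5 -0.3]
 [-1.7 -1.9]
 [-0.3 -2.5]
 [-1.4 -0.3]
 [-0.2 -1.2]
 [-0.4 -1.9]
 [-0.5 -0.8]
 [ 0.1 -0.7]
 [-0.3 -0.5]]
block [ 0.5442 -0.0305 -0.1715] -3.5894926762793955
[[-0.7 -1.3]
 [-0.6 -1.1]
 [-0.1  0.1]
 [-1.1 -0.8]
 [-0.9 -2.2]
 [-0.3 -2.6]
 [ 0.3 -1. ]
 [-1.  -1.7]]
block in jig mm [ -9.72796622 -18.53908505]
```

View pics/ov_top.png

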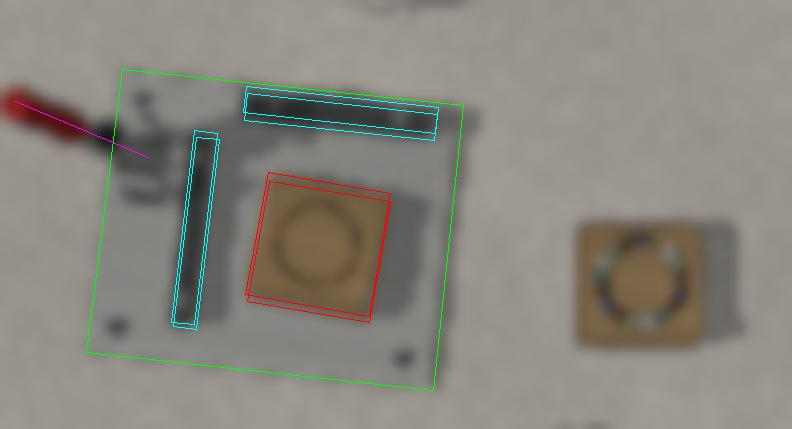

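View pics/ov_scene.png

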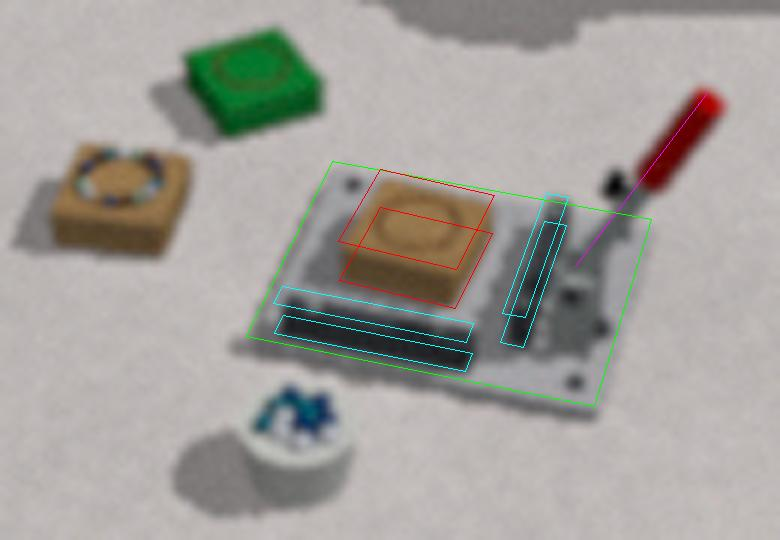

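```bash
python3 - <<'E'
import re
s=open("fit.py").read()
s=s.replace("(190+u/6.6,170+v/6.6)","(189.58+u/6.6,169.58+v/6.6)").replace("(190+u/6,175+v/6)","(189.58+u/6,174.58+v/6)")
s=s.replace("def rj(p): return np.concatenate([(px(c,jw(p,X))[0]-uv) for c,uv,X in obsj])","def rj(p): return np.concatenate([(px(c,jw(p,X))[0]+(p[3:5] if c=='scene' else p[5:7])-uv) for c,uv,X in obsj]+[p[3:5]*.5,p[5:7]])")
s=s.replace("[.56,.02,0]","[.56,.02,0,0,0,0,0]")
s=s.replace("px(c,jw(q,(*bc[i],36)))[0]-uv","px(c,jw(q,(*bc[i],36)))[0]+(p[3:5] if c=='scene' else p[5:7])-uv")
s=s.replace("(px(c,jw(p,pts))+0.5-o)","(px(c,jw(p,pts))+(P[3:5] if c=='scene' else P[5:7])+0.5-o)").replace('np.save("p.npy",p)','P=p;np.save("p.npy",p)')
open("fit.py","w").write(s)
E
python3 fit.py
```

```text
jig [ 0.5558 -0.0134 -0.1106  0.436   1.1469  0.0956 -0.0402] -6.336369678938978
[[ 0.   0.5]
 [-0.9  0.7]
 [-0.8 -0.4]
 [ 0.2  0. ]
 [-0.9 -0.4]
 [ 0.5 -0.9]
 [-0.7  1.3]
 [ 0.5  0.3]
 [ 0.3 -0.3]
 [ 0.2 -0.5]
 [ 0.7 -0.2]
 [ 0.3 -0.1]
 [ 0.2  0.6]
 [ 0.1 -0. ]]
block [ 0.5437 -0.0311 -0.1707] -3.444089837172687
[[ 0.1 -0.7]
 [ 0.2 -0.5]
 [ 0.7  0.6]
 [-0.4 -0.3]
 [-0.2 -0.7]
 [ 0.4 -1.1]
 [ 1.   0.4]
 [-0.3 -0.2]]
block in jig mm [-10.02362147 -18.91152037]
```

View pics/ov_top.png

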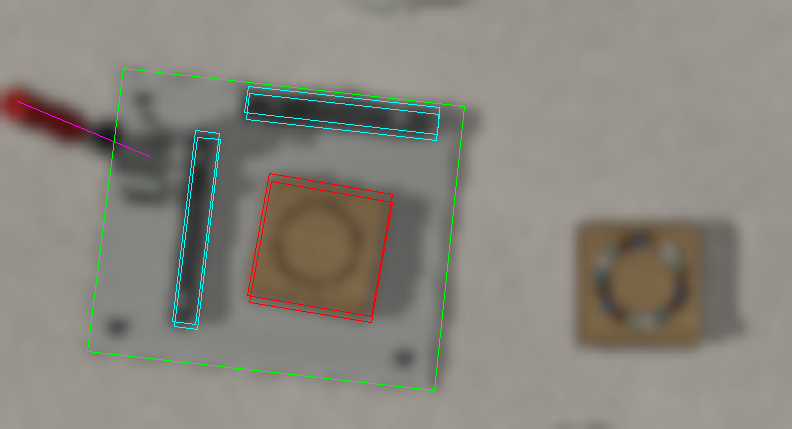

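View pics/ov_scene.png

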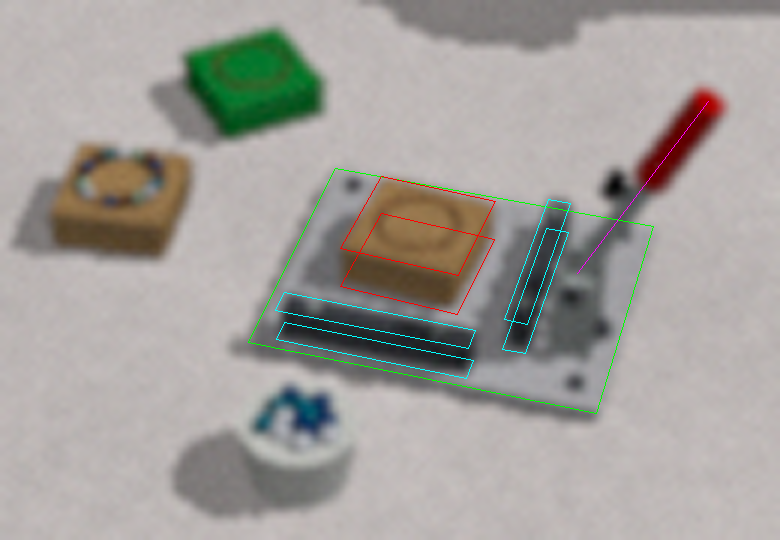

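```bash
cat > go.py <<'E'
# usage: go.py x y z(mm jig) jawdir(deg in jig frame, direction of tool z, mod 180)
import sys
from h import *
from scipy.spatial.transform import Rotation as Ro
p=np.load("p.npy")
s=manip.get_state();q=s["ee_rot"];R=Ro.from_quat([q[1],q[2],q[3],q[0]]).as_matrix()
c,sn=np.cos(p[2]),np.sin(p[2]);J=np.array([[c,-sn,0],[sn,c,0],[0,0,1]]);o=np.array([p[0],p[1],0])
P=J.T@(s["position"]-o)*1000
Rj=J.T@R
print("t",round(s["clock"],2),"jig pos",P.round(1),"toolx",R[:,0].round(3),"jaw deg",np.degrees(np.arctan2(Rj[1,2],Rj[0,2])).round(1),"F jig",(J.T@s["contact_force"]).round(2),"w",round(s["width"]*1000,1),"q6",s["qpos"][5].round(2))
if len(sys.argv)>3:
    t=np.array(list(map(float,sys.argv[1:4])));d=Rj.T@(t-P);print("shift",d.round(1))
    if len(sys.argv)>4:
        want=np.radians(float(sys.argv[4]));cur=np.arctan2(Rj[1,2],Rj[0,2])
        # turn about tool x (down) => yaw decreases
        sg=np.sign(Rj[2,0]);a=(want-cur)*sg;a=(a+np.pi/2)%np.pi-np.pi/2;print("turn",a.round(3), "q6 sign?")
E
python3 go.py -75 -19 200 90
```

```text
t 0.8 jig pos [-470.6  521.   231.4] toolx [ 0.  0. -1.] jaw deg 81.7 F jig [-0.07 -0.19 -1.02] w 85.3 q6 -0.12
shift [  31.3 -469.6 -477.1]
turn -0.145 q6 sign?
```

move_arm(rows=[[[0,-60,-60],-0.04,20],[[0,-110,-115],-0.08,20],[[0,-135,-140],-0.145,20],[[0,-165,-165],-0.145,20],[[0,-195,-195],-0.145,20],[[0,-225,-225],-0.145,20],[[0,-255,-255],-0.145,20],[[0,-285,-285],-0.145,20]])

```text
clock: 1.47
position: [0.3143, 0.2669, 0.2317]
ee_rot: [0.527, -0.472, 0.526, 0.472]
contact_force: [0.9, 0.2, 0.9]
width: 0.0199
```

```bash
python3 go.py -75 -19 150 90
```

```text
t 1.47 jig pos [-271.   251.9  231.7] toolx [ 0.001  0.001 -1.   ] jaw deg 90.0 F jig [0.84 0.27 0.88] w 19.9 q6 -0.93
shift [  81.6 -195.8 -271.1]
turn 0.0 q6 sign?
```

move_arm(rows=[[[0,-25,-30],0,20],[[0,-50,-65],0,20],[[0,-80,-105],0,20],[[10,-105,-140],0,20],[[25,-130,-180],0,20],[[45,-160,-220],0,20],[[65,-185,-255],0,20],[[80,-196,-271],0,20]])

```text
clock: 2.13
position: [0.4725, -0.0111, 0.1616]
ee_rot: [0.528, -0.472, 0.526, 0.47]
contact_force: [0.9, -0.3, 0.6]
width: 0.0197
```

```bash
python3 go.py -75 -19 18 90
```

```text
t 2.13 jig pos [-83.   -6.8 161.6] toolx [ 0.004  0.    -1.   ] jaw deg 90.0 F jig [ 0.9  -0.18  0.57] w 19.7 q6 -1.63
shift [143.6  -7.4 -12.3]
turn -0.0 q6 sign?
```

move_arm(rows=[[[20,-7,-12],0,20],[[45,-7,-12],0,20],[[70,-7,-12],0,20],[[95,-7,-12],0,20],[[115,-7,-12],0,20],[[125,-7,-12],0,20],[[128,-7,-12],0,20],[[128,-7,-12],0,20]])

```text
clock: 2.8
position: [0.4783, -0.0237, 0.033]
ee_rot: [0.528, -0.472, 0.526, 0.471]
contact_force: [-0.2, -0.3, -0.1]
width: 0.0198
```

```bash
python3 go.py -75 -19 18 90
cat > crop.py <<'E'
import sys
from h import *
n=sys.argv[1]
a=viewer.get_image("top")[165:240,185:305];b=viewer.get_image("scene")[160:265,190:330]
f=lambda i:cv2.resize(i[:,:,::-1],(790,int(790*i.shape[0]/i.shape[1])),interpolation=cv2.INTER_CUBIC)
cv2.imwrite(f"pics/{n}t.png",f(a));cv2.imwrite(f"pics/{n}s.png",f(b))
E
python3 crop.py a
```

```text
t 2.8 jig pos [-75.8 -18.8  33. ] toolx [ 0.003  0.    -1.   ] jaw deg 90.0 F jig [-0.17 -0.27 -0.05] w 19.8 q6 -1.66
shift [15.  -0.8 -0.2]
turn -0.001 q6 sign?
```

View pics/at.png

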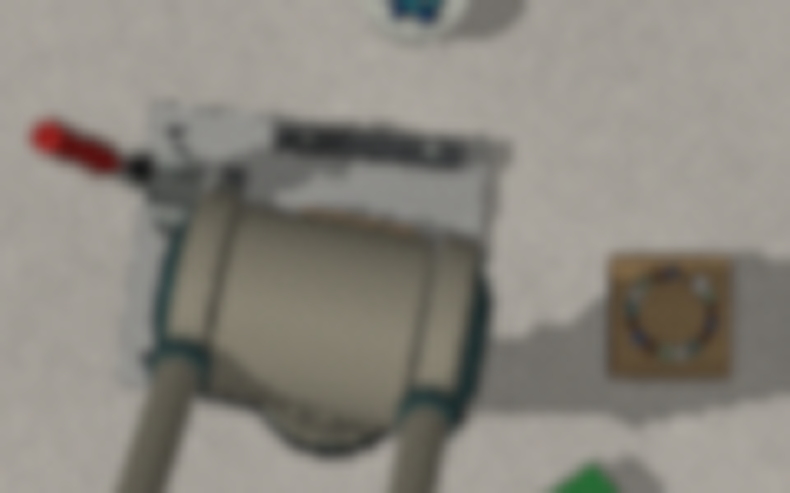

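View pics/as.png

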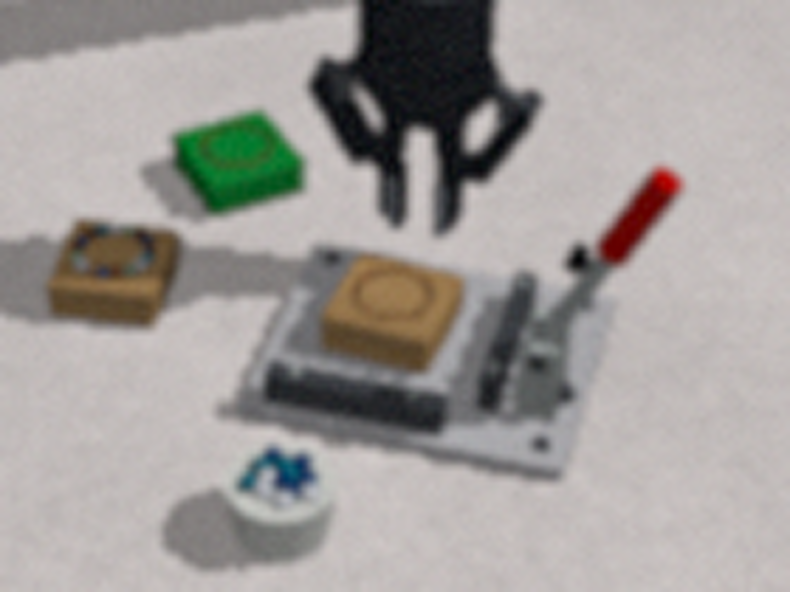

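move_arm(rows=[[[8,0,0],0,20],[[15,0,0],0,20],[[15,-5,0],0,20],[[15,-10,0],0,20],[[15,-15,0],0,20],[[15,-20,0],0,20],[[15,-24,0],0,20],[[15,-28,0],0,20]])

```text
clock: 3.57
position: [0.508, -0.0271, 0.0195]
ee_rot: [0.528, -0.473, 0.525, 0.47]
contact_force: [-0.9, 0.0, -0.5]
width: 0.0202
```

```bash
python3 go.py -25 -19 18 90; python3 crop.py b
```

```text
t 3.57 jig pos [-46.  -18.9  19.5] toolx [ 0.006 -0.    -1.   ] jaw deg 90.0 F jig [-0.86 -0.08 -0.54] w 20.2 q6 -1.65
shift [  1.7 -21.   -0.1]
turn -0.0 q6 sign?
```

View pics/bs.png

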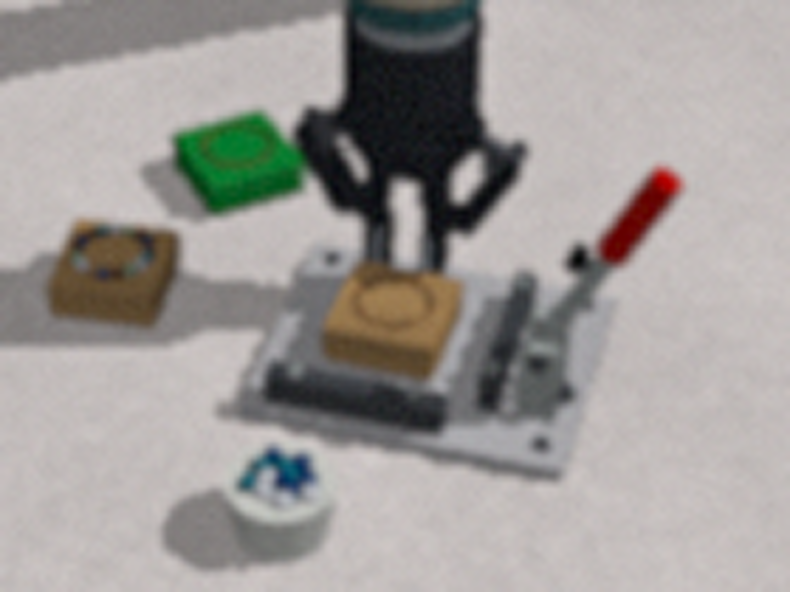

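move_arm(rows=[[[0,-4,0],0,20],[[0,-8,0],0,20],[[0,-11,0],0,20],[[0,-14,0],0,20],[[0,-17,0],0,20],[[0,-20,0],0,20],[[0,-21,0],0,20]])

```text
clock: 4.25
position: [0.5302, -0.0296, 0.0197]
ee_rot: [0.529, -0.473, 0.525, 0.47]
contact_force: [0.3, -0.1, -0.8]
width: 0.0202
```

```bash
python3 go.py -20 -19 18 90; python3 crop.py c
```

```text
t 4.25 jig pos [-23.7 -18.9  19.7] toolx [ 0.008 -0.    -1.   ] jaw deg 90.0 F jig [ 0.27 -0.06 -0.84] w 20.2 q6 -1.65
shift [ 1.8 -3.6 -0.1]
turn -0.0 q6 sign?
```

View pics/cs.png

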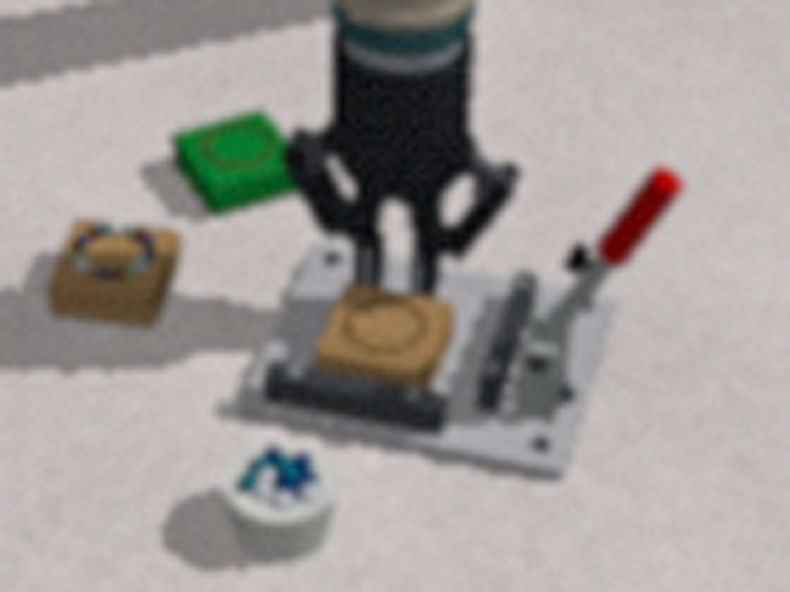

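Near the fence (gap at crop row ~380). Creep until contact force rises.

move_arm(rows=[[[0,-1,0],0,20],[[0,-2,0],0,20],[[0,-3,0],0,20],[[0,-4,0],0,20],[[0,-4,0],0,20]])

```text
clock: 4.77
position: [0.5341, -0.0301, 0.0198]
ee_rot: [0.529, -0.474, 0.525, 0.469]
contact_force: [-0.1, -0.3, -0.0]
width: 0.02
```

```bash
python3 go.py -18 -19 18 90
```

```text
t 4.77 jig pos [-19.7 -18.9  19.8] toolx [ 0.008 -0.001 -1.   ] jaw deg 90.0 F jig [-0.04 -0.34 -0.03] w 20.0 q6 -1.65
shift [ 1.8 -1.6 -0.1]
turn -0.0 q6 sign?
```

move_arm(rows=[[[0,-1,0],0,20],[[0,-2,0],0,20],[[0,-3,0],0,20],[[0,-3,0],0,20]])

```text
clock: 5.1
position: [0.5353, -0.0302, 0.0196]
ee_rot: [0.528, -0.473, 0.526, 0.471]
contact_force: [-4.8, -0.2, 3.9]
width: 0.0196
```

```bash
python3 go.py -16 -19 18 90;python3 crop.py d
```

```text
t 5.1 jig pos [-18.5 -18.9  19.6] toolx [ 0.004 -0.    -1.   ] jaw deg 90.0 F jig [-4.77 -0.77  3.9 ] w 19.6 q6 -1.65
shift [ 1.6 -2.5 -0.1]
turn -0.0 q6 sign?
```

View pics/ds.png

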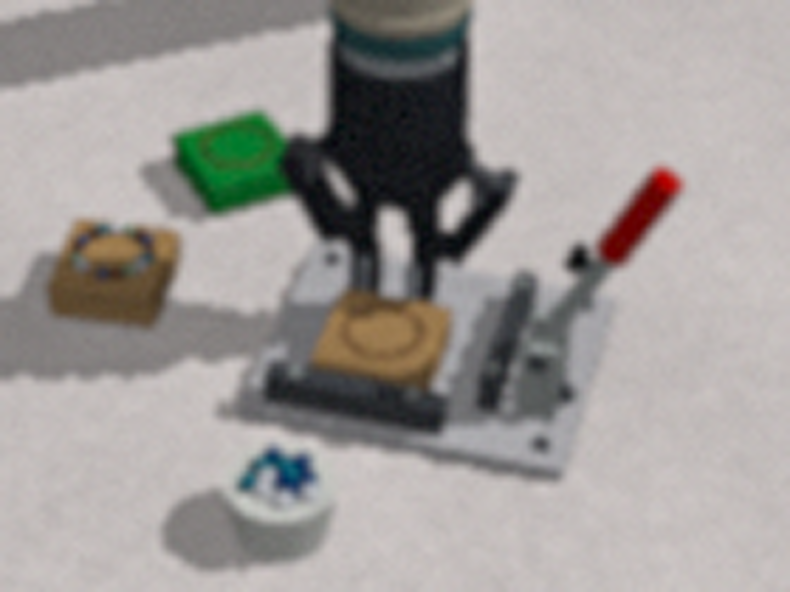

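move_arm(rows=[[[0,10,0],0,20],[[-2,20,0],0,20],[[-30,20,0],0,20],[[-60,20,0],0.1,20],[[-80,15,-15],0.22,20],[[-80,0,-35],0.34,20],[[-80,-20,-55],0.46,20],[[-80,-35,-66],0.58,20]])

```text
clock: 5.87
position: [0.5639, -0.1017, 0.101]
ee_rot: [0.643, -0.301, 0.638, 0.297]
contact_force: [0.4, 0.5, 0.2]
width: 0.0201
```

```bash
python3 go.py 23 -85 80 0
```

```text
t 5.87 jig pos [ 17.8 -86.8 101. ] toolx [ 0.009 -0.002 -1.   ] jaw deg 56.4 F jig [0.31 0.5  0.17] w 20.1 q6 -1.17
shift [21.1 -3.2  4.3]
turn 0.984 q6 sign?
```

move_arm(rows=[[[0,-3,4],0.12,20],[[0,-3,4],0.24,20],[[0,-3,4],0.36,20],[[0,-3,4],0.48,20],[[10,-3,4],0.6,20],[[20,-3,4],0.72,20],[[20,-3,4],0.85,20],[[20,-3,4],0.984,20]])

```text
clock: 6.53
position: [0.5681, -0.1003, 0.0805]
ee_rot: [0.709, 0.036, 0.703, -0.037]
contact_force: [0.3, 0.5, -0.3]
width: 0.0201
```

```bash
python3 crop.py e; cp pics/et.png pics/e_t.png; python3 go.py 23 -85 19 0
```

```text
t 6.63 jig pos [ 22.4 -85.   81.1] toolx [ 0.01  -0.002 -1.   ] jaw deg 0.8 F jig [-0.13  0.23  0.64] w 20.1 q6 -0.2
shift [62.1  0.1 -0. ]
turn 0.014 q6 sign?
```

View pics/et.png

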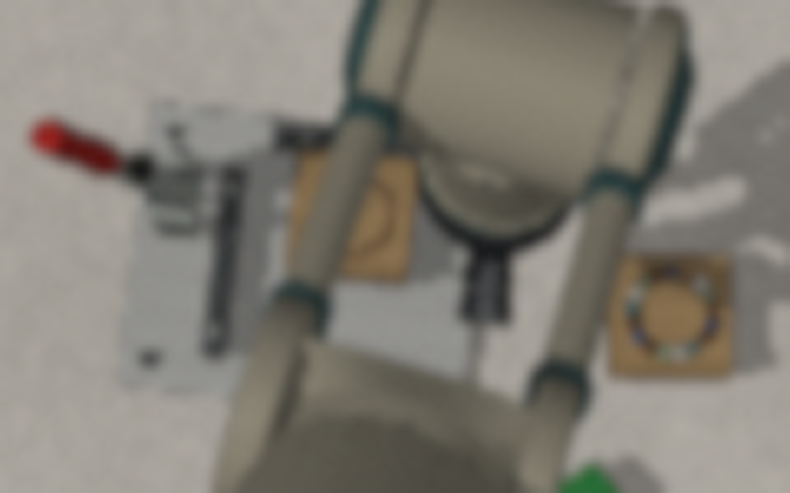

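View pics/es.png

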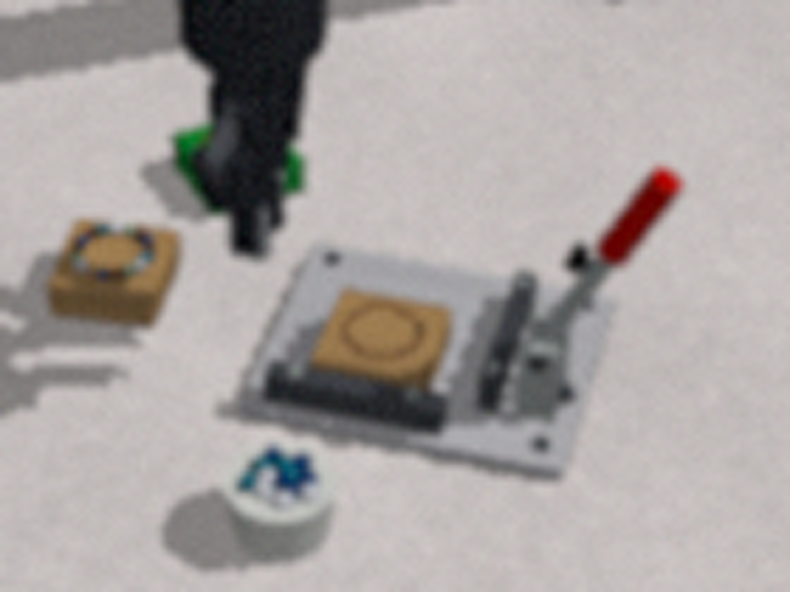

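move_arm(rows=[[[20,0,0],0.01,20],[[40,0,0],0.01,20],[[55,0,0],0.01,20],[[62,0,0],0.01,20],[[62,0,0],0.01,20],[[62,5,0],0.01,20],[[62,10,0],0.01,20],[[62,15,0],0.01,20]])

```text
clock: 7.3
position: [0.5716, -0.0853, 0.0202]
ee_rot: [0.71, 0.037, 0.702, -0.038]
contact_force: [0.2, -0.5, 0.0]
width: 0.0202
```

```bash
python3 go.py 23 -45 19 0
```

```text
t 7.3 jig pos [ 23.7 -69.7  20.2] toolx [ 0.012 -0.003 -1.   ] jaw deg 0.3 F jig [ 0.23 -0.49  0.01] w 20.2 q6 -0.16
shift [ 1.2 24.7 -0.6]
turn 0.005 q6 sign?
```

move_arm(rows=[[[0,5,0],0.005,20],[[0,9,0],0.005,20],[[0,13,0],0.005,20],[[0,17,0],0.005,20],[[0,21,0],0.005,20],[[0,25,0],0.005,20],[[0,29,0],0.005,20],[[0,30,0],0.005,20]])

```text
clock: 7.97
position: [0.5748, -0.0549, 0.0201]
ee_rot: [0.71, 0.038, 0.702, -0.04]
contact_force: [0.5, -0.5, 0.5]
width: 0.02
```

```bash
python3 go.py 23 -35 19 0; python3 crop.py f
```

```text
t 7.97 jig pos [ 23.5 -39.1  20.1] toolx [ 0.012 -0.002 -1.   ] jaw deg 0.0 F jig [ 0.6  -0.42  0.51] w 20.0 q6 -0.11
shift [ 1.1  4.1 -0.5]
turn 0.0 q6 sign?
```

View pics/fs.png

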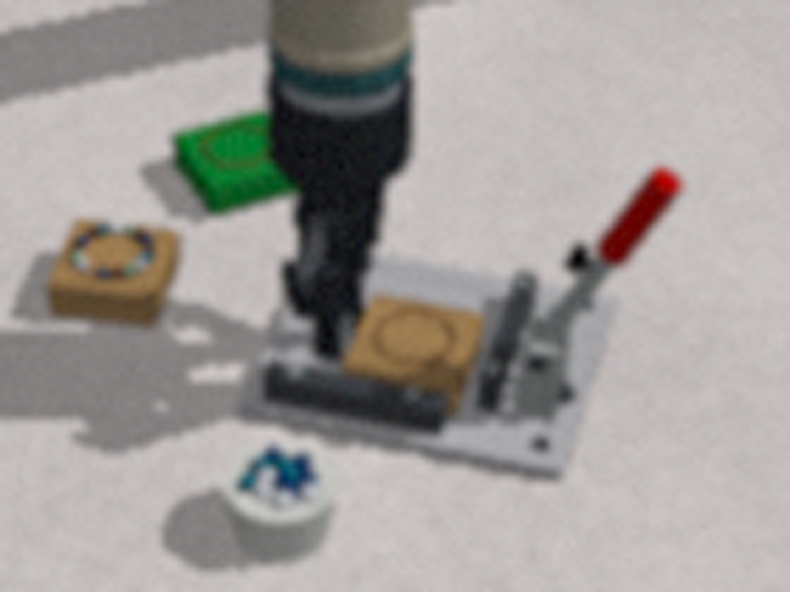

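move_arm(rows=[[[0,1.5,0],0,20],[[0,3,0],0,20],[[0,4,0],0,20],[[0,5,0],0,20],[[0,6,0],0,20],[[0,6,0],0,20]])

```text
clock: 8.57
position: [0.5753, -0.0489, 0.02]
ee_rot: [0.71, 0.039, 0.702, -0.04]
contact_force: [0.8, -0.6, -0.1]
width: 0.0196
```

```bash
python3 go.py 23 -33 19 0
```

```text
t 8.57 jig pos [ 23.4 -33.1  20. ] toolx [ 0.012 -0.002 -1.   ] jaw deg -0.0 F jig [ 0.82 -0.53 -0.08] w 19.6 q6 -0.09
shift [ 1.   0.1 -0.4]
turn -0.0 q6 sign?
```

move_arm(rows=[[[0,1,0],0,20],[[0,2,0],0,20],[[0,3,0],0,20],[[0,3,0],0,20]])

```text
clock: 8.9
position: [0.5758, -0.047, 0.0201]
ee_rot: [0.71, 0.037, 0.702, -0.04]
contact_force: [-0.3, -5.5, -0.4]
width: 0.02
```

```bash
python3 go.py 23 -33 19 0;  python3 crop.py g
```

```text
t 8.9 jig pos [ 23.6 -31.2  20.1] toolx [ 0.012 -0.004 -1.   ] jaw deg 0.1 F jig [ 0.3  -5.49 -0.42] w 20.0 q6 -0.09
shift [ 1.1 -1.8 -0.6]
turn 0.001 q6 sign?
```

View pics/gs.png

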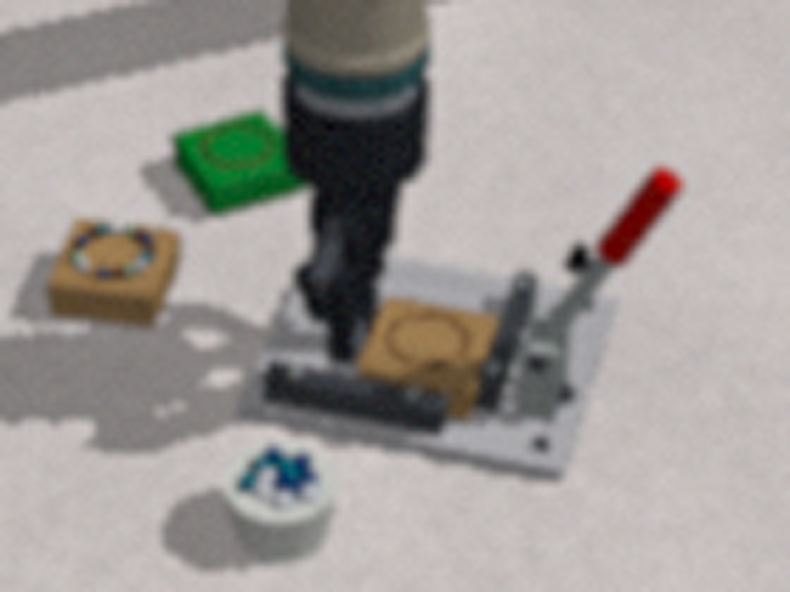

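move_arm(rows=[[[0,1,0],0,20],[[0,1,0],0,20],[[0,-10,0],0,20],[[0,-20,0],0,20],[[-30,-22,0],-0.1,20],[[-60,-22,-20],-0.2,20],[[-70,-15,-40],-0.3,20],[[-70,0,-60],-0.4,20]])

```text
clock: 9.67
position: [0.5173, -0.0419, 0.0923]
ee_rot: [0.706, -0.106, 0.693, 0.1]
contact_force: [1.0, 0.2, -0.3]
width: 0.0197
```

```bash
python3 go.py -45 2 80 90;  python3 crop.py i
```

```text
t 9.67 jig pos [-35.1 -32.6  92.3] toolx [ 0.018 -0.005 -1.   ] jaw deg 23.1 F jig [ 0.97  0.27 -0.34] w 19.7 q6 -0.51
shift [12.  35.8  4.3]
turn -1.168 q6 sign?
```

View pics/is.png

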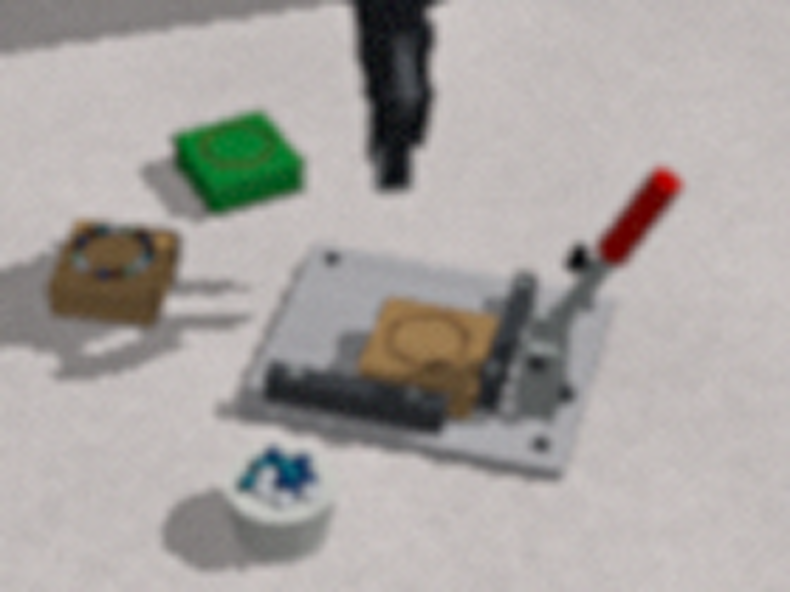

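The block sits in the corner (crop ~(430,350)). Re-seat it against the back fence next.

move_arm(rows=[[[0,10,0],-0.12,10],[[0,20,1],-0.24,10],[[0,36,4],-0.36,10],[[0,36,4],-0.48,10],[[0,36,4],-0.6,10],[[0,36,4],-0.72,10],[[0,36,4],-0.84,10],[[0,36,4],-0.96,10]])

```text
clock: 10.43
position: [0.5055, -0.0032, 0.0894]
ee_rot: [0.575, -0.418, 0.57, 0.413]
contact_force: [-0.4, -0.3, 1.1]
width: 0.0101
```

```bash
python3 go.py -45 2 19 90
```

```text
t 10.43 jig pos [-51.    4.6  89.4] toolx [ 0.009 -0.001 -1.   ] jaw deg 78.3 F jig [-0.37 -0.35  1.08] w 10.1 q6 -1.4
shift [70.5 -5.8 -1.5]
turn -0.204 q6 sign?
```

move_arm(rows=[[[0,-3,-1.5],-0.1,10],[[0,-6,-1.5],-0.204,10],[[20,-6,-1.5],-0.204,10],[[40,-6,-1.5],-0.204,10],[[60,-6,-1.5],-0.204,10],[[69,-6,-1.5],-0.204,10],[[70,-6,-1.5],-0.204,10]])

```text
clock: 11.02
position: [0.5101, -0.0067, 0.0175]
ee_rot: [0.528, -0.472, 0.526, 0.47]
contact_force: [-0.8, -0.6, -1.1]
width: 0.0101
```

```bash
python3 go.py -22 2 19 90
```

```text
t 11.02 jig pos [-46.1   1.7  17.5] toolx [ 0.005 -0.    -1.   ] jaw deg 89.9 F jig [-0.69 -0.67 -1.1 ] w 10.1 q6 -1.61
shift [ -1.4 -24.1   0.4]
turn -0.002 q6 sign?
```

move_arm(rows=[[[-2,-6,0],0,10],[[-2,-12,0],0,10],[[-2,-18,0],0,10],[[-2,-22,0],0,10],[[-2,-25,0],0,10],[[-2,-27,0],0,10],[[-2,-29,0],0,10],[[-2,-30,0],0,10]])

```text
clock: 11.68
position: [0.5375, -0.0096, 0.0195]
ee_rot: [0.527, -0.471, 0.527, 0.471]
contact_force: [-5.5, 0.3, 4.3]
width: 0.0099
```

```bash
python3 go.py -22 2 19 90
```

```text
t 11.68 jig pos [-18.5   1.8  19.5] toolx [-0.     0.001 -1.   ] jaw deg 89.9 F jig [-5.5  -0.29  4.27] w 9.9 q6 -1.61
shift [0.5 3.5 0.2]
turn -0.001 q6 sign?
```

move_arm(rows=[[[0,10,0],0,0],[[0,20,0],0,0],[[-35,22,0],0,0],[[-75,22,0],0,0],[[-115,20,0],0.1,0],[[-155,10,0],0.2,0],[[-190,0,10],0.3,0],[[-205,-10,30],0.4,0]])

```text
clock: 12.35
position: [0.553, 0.0174, 0.2302]
ee_rot: [0.614, -0.357, 0.609, 0.353]
contact_force: [0.8, -0.8, -0.3]
width: -0.0003
```

```bash
python3 go.py 23 160 220 0; python3 crop.py j
python3 - <<'E'
from h import *
for c in("top","scene"):
    viewer.get_image(c)
    for k in finder.trace("block",c): print(c,k["score"],k["centre"])
E
```

```text
t 12.35 jig pos [ -6.1  30.4 230.2] toolx [ 0.01  -0.002 -1.   ] jaw deg 66.6 F jig [ 0.88 -0.72 -0.35] w -0.3 q6 -1.14
shift [ 10.4  24.9 130.5]
turn 1.162 q6 sign?
top 0.88 [273.1, 247.5]
top 0.57 [237.4, 203.2]
scene 0.72 [230.1, 187.5]
scene 0.52 [266.6, 225.1]
```

View pics/js.png

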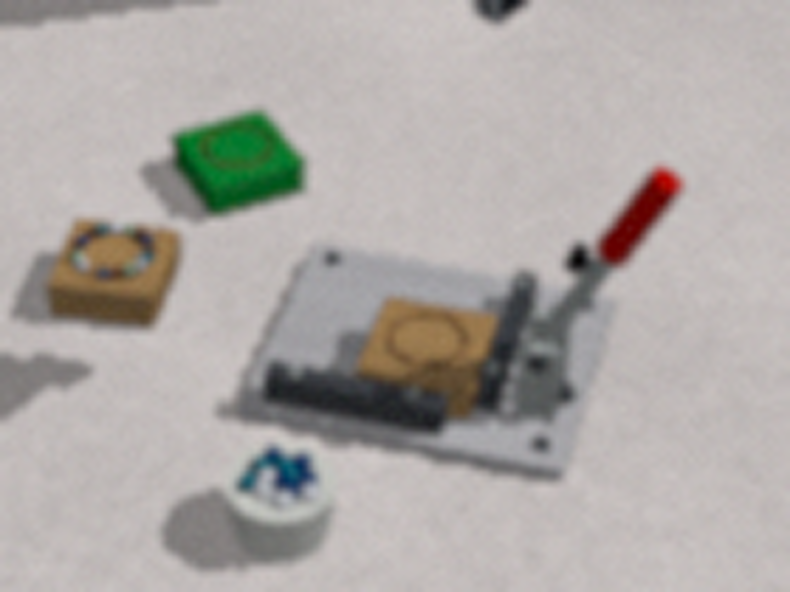

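View pics/jt.png

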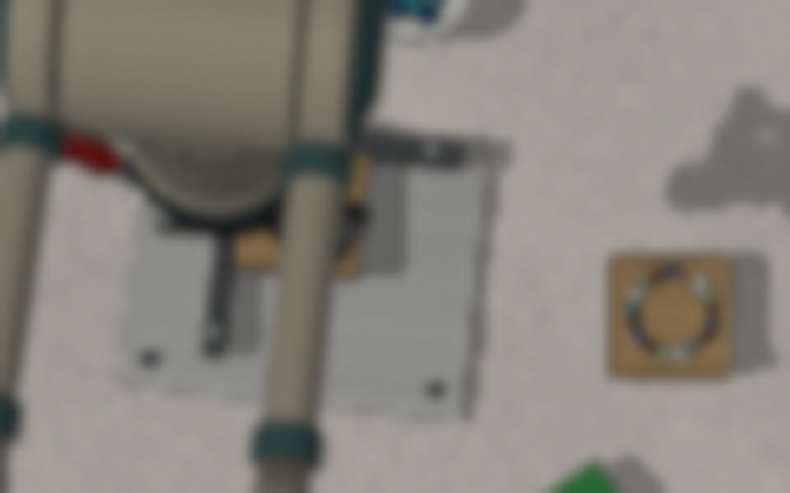

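move_arm(rows=[[[0,3,15],0.12,0],[[0,8,40],0.24,0],[[0,14,70],0.36,0],[[0,20,100],0.48,0],[[0,25,125],0.6,0],[[0,25,131],0.72,0],[[0,25,131],0.84,0],[[0,25,131],0.96,0]])

```text
clock: 13.32
position: [0.5902, 0.1452, 0.2204]
ee_rot: [0.703, -0.034, 0.709, 0.034]
contact_force: [-0.0, -0.9, 0.6]
width: -0.0003
```

```bash
python3 go.py 23 160 160 0
```

```text
t 13.32 jig pos [ 16.7 161.5 220.4] toolx [-0.008 -0.001 -1.   ] jaw deg 11.8 F jig [ 0.09 -0.86  0.65] w -0.3 q6 0.03
shift [60.4 -2.7  6.3]
turn 0.206 q6 sign?
```

move_arm(rows=[[[5,-2,6],0.1,0],[[15,-2,6],0.206,0],[[30,-2,6],0.206,0],[[45,-2,6],0.206,0],[[56,-2,6],0.206,0],[[60,-2,6],0.206,0],[[60,-2,6],0.206,0]])

```text
clock: 13.9
position: [0.5945, 0.1431, 0.1583]
ee_rot: [0.702, 0.039, 0.71, -0.04]
contact_force: [-0.2, 0.5, 0.2]
width: 0.0004
```

```bash
python3 go.py 23 140 160 0;python3 crop.py k
```

```text
t 13.9 jig pos [ 21.2 159.9 158.3] toolx [-0.012 -0.001 -1.   ] jaw deg -0.0 F jig [-0.28  0.5   0.19] w 0.4 q6 0.23
shift [ -1.7 -19.9   1.8]
turn -0.001 q6 sign?
```

View pics/ks.png

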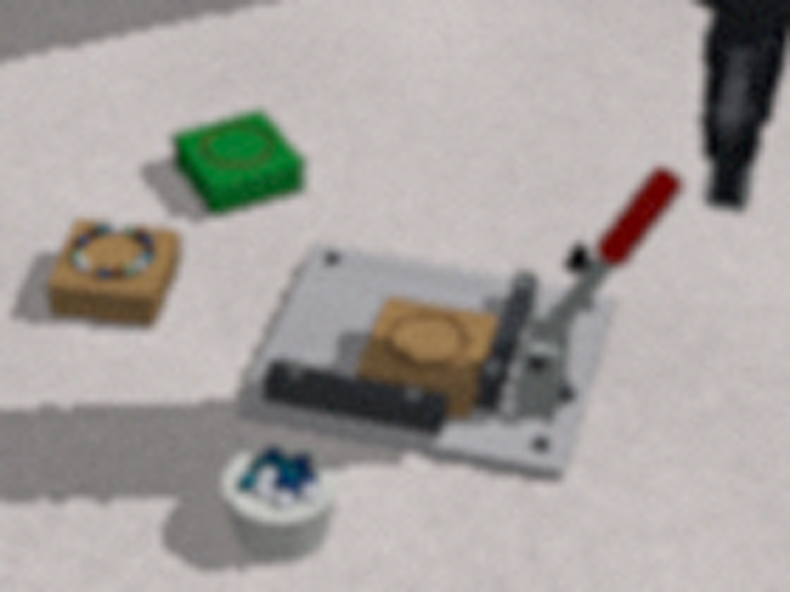

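move_arm(rows=[[[0,-6,2],0,0],[[0,-12,2],0,0],[[0,-18,2],0,0],[[0,-24,2],0,0],[[0,-30,2],0,0],[[0,-36,2],0,0],[[0,-42,2],0,0],[[0,-48,2],0,0]])

```text
clock: 14.67
position: [0.5926, 0.0948, 0.1606]
ee_rot: [0.703, 0.039, 0.709, -0.04]
contact_force: [0.6, 2.5, 1.8]
width: 0.0001
```

```bash
python3 go.py 23 50 160 0;python3 crop.py l
```

```text
t 14.67 jig pos [ 24.6 111.6 160.6] toolx [-0.008 -0.001 -1.   ] jaw deg -0.0 F jig [0.32 2.6  1.8 ] w 0.1 q6 0.15
shift [  0.7 -61.6  -1.6]
turn -0.0 q6 sign?
```

View pics/ls.png

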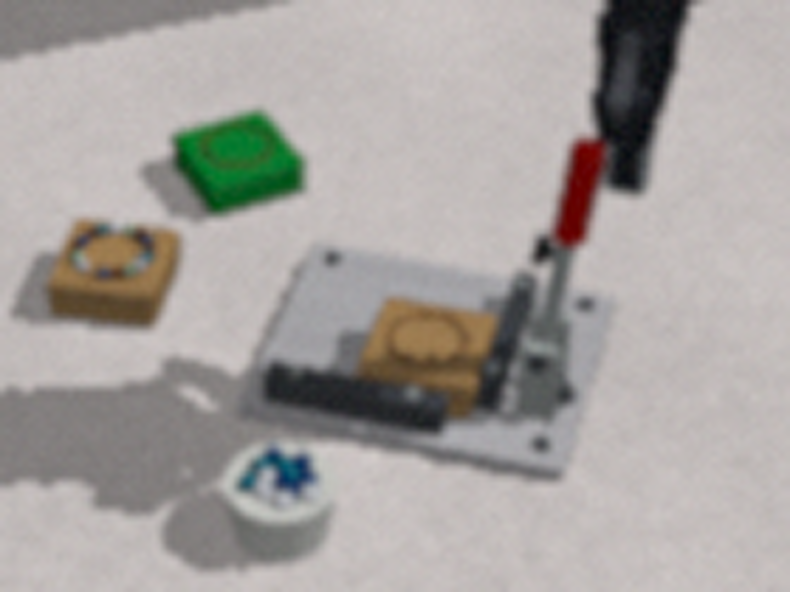

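move_arm(rows=[[[0,-6,-1],0,0],[[0,-12,-1],0,0],[[0,-19,-1],0,0],[[0,-26,-1],0,0],[[0,-33,-1],0,0],[[0,-40,-1],0,0],[[0,-47,-1],0,0],[[0,-54,-1],0,0]])

```text
clock: 15.43
position: [0.5848, 0.0393, 0.1602]
ee_rot: [0.703, 0.039, 0.709, -0.041]
contact_force: [-0.7, 0.3, -0.7]
width: 0.0001
```

```bash
python3 go.py 23 40 160 0;python3 crop.py m
```

```text
t 15.43 jig pos [ 23.1  55.7 160.2] toolx [-0.01  -0.003 -1.   ] jaw deg -0.1 F jig [-0.69  0.18 -0.73] w 0.1 q6 0.06
shift [  0.2 -15.7  -0. ]
turn -0.002 q6 sign?
```

View pics/ms.png

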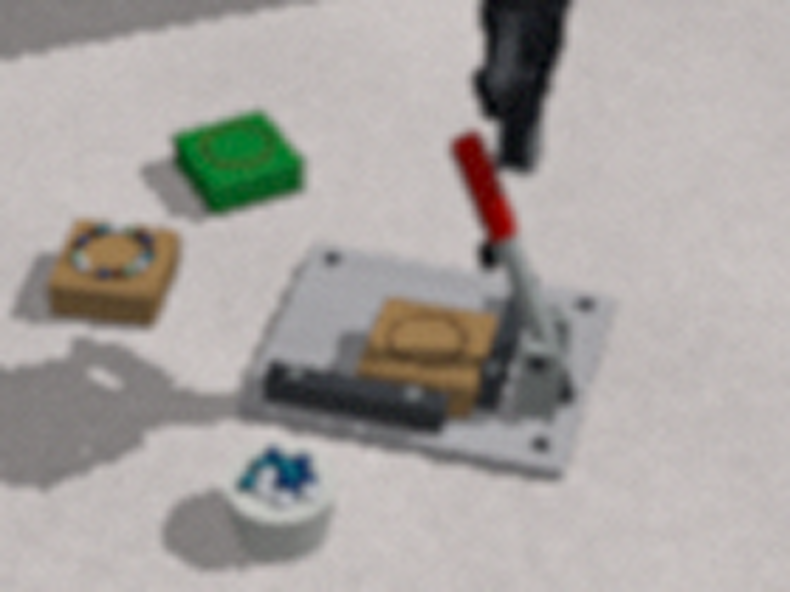

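move_arm(rows=[[[0,-6,0],0,0],[[0,-12,0],0,0],[[0,-18,0],0,0],[[0,-24,0],0,0],[[0,-24,0],0,0]])

```text
clock: 15.95
position: [0.5822, 0.0138, 0.1605]
ee_rot: [0.703, 0.039, 0.709, -0.042]
contact_force: [-0.2, -0.8, 0.1]
width: -0.0
```

```bash
python3 go.py 23 40 160 0;python3 crop.py n
```

```text
t 15.95 jig pos [ 23.3  30.  160.5] toolx [-0.009 -0.004 -1.   ] jaw deg -0.2 F jig [-0.15 -0.78  0.13] w -0.0 q6 0.02
shift [ 0.4 10.  -0.3]
turn -0.004 q6 sign?
```

View pics/ns.png

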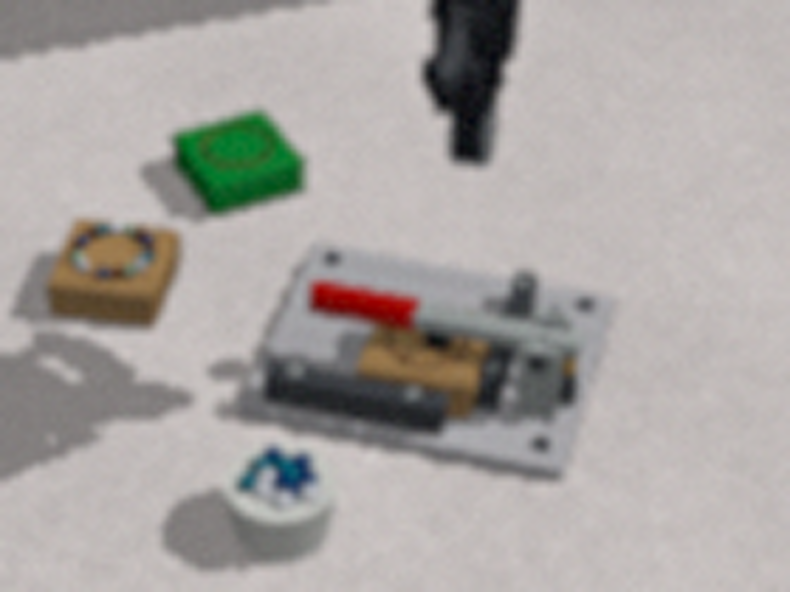

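move_arm(rows=[[[-20,5,0],0,0],[[-50,10,0],0,0],[[-80,40,-20],0,0],[[-80,70,-50],0,0],[[-80,100,-80],0,0],[[-80,130,-110],0,0],[[-80,150,-140],0,0],[[-80,160,-150],0,0]])

```text
clock: 16.72
position: [0.4473, 0.1941, 0.2415]
ee_rot: [0.702, 0.039, 0.71, -0.04]
contact_force: [-0.0, -1.1, -0.2]
width: -0.0003
```

```bash
python3 go.py;python3 crop.py o
```

```text
t 16.72 jig pos [-130.7  194.3  241.5] toolx [-0.012 -0.001 -1.   ] jaw deg -0.0 F jig [ 0.1  -1.14 -0.23] w -0.3 q6 0.37
```

View pics/os.png

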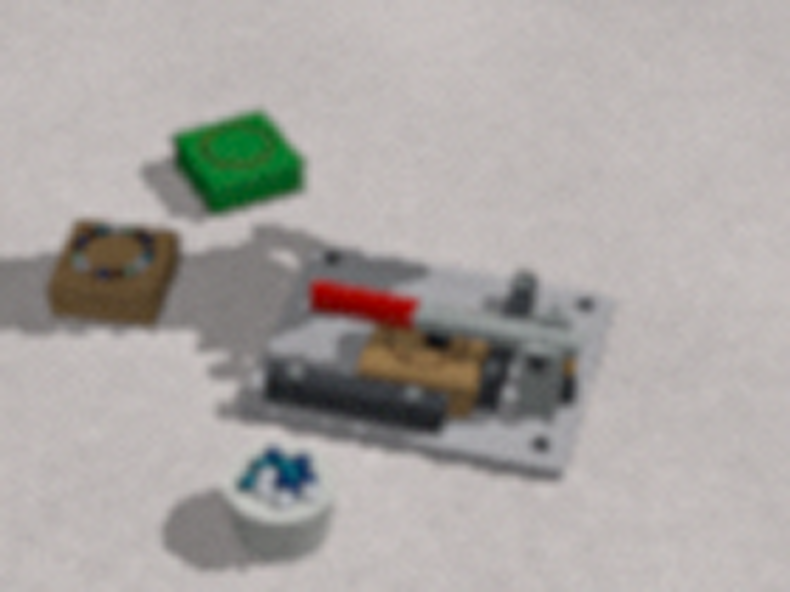

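View pics/ot.png

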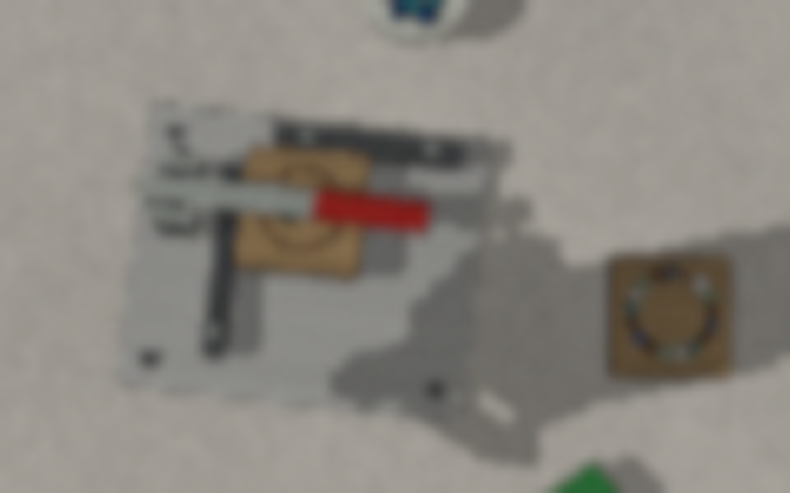

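The top view shows the block flush with both fences: its left edge is on the side fence at crop column ~237, and its top edge is on the back fence at row ~150. The lever lies closed across the block, and the other objects in these crops (finished block, blue-bead pot, green block) have not moved.

```bash
python3 -c "
from h import *
print(manip.sign_off())"
```

```text
the job is handed in; nothing more can be done
None
```

The bare block is in the jig corner against both fences, and the red clamp lever is closed with its pad on the block. I handed the job in at about 17 s of the 62 s allowed.

**Block:** I pushed it with two fingertips into the back fence, then along it into the side fence, then once more into the back fence. Each push ended in a firm stop at about 5 N. The last back-fence push stopped at the same place as the first (jig x -18.5 mm), so the block had not drifted off that fence.

**Clamp:** I pushed the lever near its tip with closed fingertips at about 3 N until it passed centre and snapped down.

**Last checks:**
- The final pictures from both cameras show the lever level over the block and the block flush with both fences. The arm was well clear.
- The finished block, the blue-bead pot and the green block had not moved. The brown-bead pot, bottle, mug, screwdriver and spool were outside the close-up crops. I did not look at them again, but the arm stayed well above the table except at the jig.
- The scene camera disagreed with the top camera by about 1 to 2 pixels, and the stops came 1.5 to 3 mm beyond my estimate. I therefore judged the fit by contact force and the pictures.
- I did not measure the pad's pressure on the block.

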